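Release the locked supply tray with the release rod

TASK

Take the thin release rod from the tool stand and push it straight down through the access hole in the top of the wide lockbox until the hidden latch trips and the tray springs out. Leave the rod standing in that hole, let go of it, and keep the narrow lockbox shut.

Things in the scene. Friction and masses are not known exactly. Their poses are not given: they have to be found in the camera images.
- release_rod: Thin release rod hanging upright by its collar in one of 3 wells, 75 mm apart, of a steel stand (top 100 mm high, on the -y side). Origin: underside of the 36 mm wide, 6 mm thick steel collar; plain round black 20 mm handle from 6 to 70 mm above it; 8 mm shaft, tip 70 mm below. z up the handle. 50 g. Lifts straight out. The square-handled and bulging-handled tools beside it are not needed.
- wide_box_mouth (a point): Centre of the hole's mouth in the top of the wide lockbox (fixed, white, 160 deep x, 150 wide y, 110 mm high), 35 mm behind its middle. x to its back, z up. Hole 18 mm, chamfered to 28 mm. 40 mm down the tip meets a spring plunger: 3 N, 6 N when the latch trips at about 50 mm, 9 N at 60, stop at 68; plus 3 N at 50 mm/s. Push the tip 55 to 62 mm deep. The plunger springs back after.
- wide_box_tray (a joint): How far the tray of the wide lockbox has slid out of its front (the side towards the robot, -x), in m: 0 latched shut, 0.07 fully out. Its own spring drives it out within about 1 s once the latch trips; keep the 80 mm in front free.
- narrow_box_tray (a joint): The same for the narrow lockbox, a like box only 100 mm wide with a like hole, standing beside the wide one on either side: 0 shut. It must stay shut.
There are look-alikes about, which are no part of the job. What is shaped like the part that bears narrow_box_tray but orange or purple is not meant.

How it is judged:
By the outcome, as a careful person would: the job done as asked, in the order asked, and still so for the second after the job is handed in, with the robot touching nothing.
It also fails if it takes over 43 s, if anything falls off the work surface, if the arm or the gripper's body presses on something with over 40 N, if the wrist force passes 120 N, or if a joint passes its speed limit or range.

ROBOT

A 6-joint arm with a two-finger parallel gripper is mounted at the origin on the work surface. World frame = base frame: x ahead of the robot, y to its left, z up, the work surface at z = 0. Lengths are in m, angles in degrees, forces in N, time in s.
With the tool pointing down it reaches from about 0.3 to 0.75 m from the base axis. Payload 8.5 kg.
Tool frame: the origin (TCP) lies at the very end of the fingers, on their centre line; the grasp point (between the pads) lies 19 mm behind it; z points along the fingers, y is the direction in which the jaws open and shut (so a half turn about z gives the same grasp; the last joint's range is limited). The gripper opens to 85 mm and grips with 20 to 120 N. Pads are 22 mm wide; open, the fingers measure 114 mm over their backs; the gripper's body (76 mm by 85 mm) begins 54 mm behind the grasp point. The pads swing forward as they close: fully open they stand 13 mm farther back than shut.
Start: joints at [-76.507, 21.807, 74.336, -0, 83.858, -12.336], TCP at [0.24, -0.495, 0.231] pointing down, gripper open.
Joint ranges: [-178.18, 178.18], [-50.72, 133.34], [12.68, 142.11], [-81.47, 261.47], [9.98, 163.14], [-165.26, 165.26]. Speed limits (degrees/s): [136.94, 136.94, 180, 180, 180, 180].

INTERFACE

Orientations are given as a 3x3 rotation matrix whose columns are the frame's x, y, z axes.
In Python, from plant import bot gives the robot as it stands. The module is installed in compiled form; this text tells all that it offers.
- The arm moves only by the shell command python3 -m handwheel 'ROWS' [FORCE]. ROWS is JSON, a list of rows, each a list of 3 entries, a list of its own where there are three numbers: the turn, a rotation vector about the tool's x, y, z as a fraction of full scale, then the shift along the tool's x, y, z as a fraction of full scale, then the opening, from -1 (shut) to 1 (fully open), so that 0 is half open. A call has 1 to 5 rows; each row shifts and turns the commanded pose from where the row before left it, along the tool's axes as they then stand; what a row does not reach is not made up. Full scale, the value 1, is 10 cm for a shift and 180 degrees for a turn. A row lasts 1/12 s, in which the tool goes at most 41.7 mm and 7.16 degrees, less where a joint would pass 70% of its speed; a pose out of reach is approached as far as the arm can. A call with a number of a shift or a turn outside -1 to 1 is refused whole. A call with a gripper value outside its range is refused whole. The fingers move at their own pace and stop on an object; FORCE is the grip in N (left out, the last holds). Time passes only in rows, so rows that do not move let the fingers close. It gives the time, the measured TCP pose, the force and the opening at its end, in the units of the state.
- bot.sense(): the state, without advancing time (a new reading comes with each control period).
- bot.grab_frame(name): name is "side" or "top" or "wrist"; returns a dict with "pixels" (400x640x3 uint8, red, green, blue), "intrinsics" (3x3 intrinsics, pixels), "rvec" (rotation vector, rad) and "tvec" (3), from world to camera coordinates, as OpenCV has them; the wrist camera has in their place "T_tool_cam" (4x4, takes a point from camera to tool coordinates, whose origin is the TCP and whose axes are the flange's). Camera axes: x right, y down, z forward; pixel columns grow to the right and rows downward; lengths in m; the calibration is good to about 2 mm. A picture is of the moment at which its call begins: read the wrist's pose just before it. There is no depth.
- bot.finish_job(): hands the job in, once; it reports no verdict.
Trained networks look in the newest picture that a camera, given by its name, has taken for a name from the list of things; names that differ only in an ending like _2 or _b are one class to them, and where a whole thing is asked for, a point or a joint stands for the part that bears it (a point fixed in the world has none). Each returns a list of dicts, best first, with "confidence" (0 to 1); they miss things now and then, are a little off and sometimes report something else, mostly with a low value. They report only what shows in the picture. A call takes as long as a camera call. They do not tell look-alikes from the thing itself.
- bot.recognise(camera, thing): "box" ([left, top, right, bottom] in pixels, round what is visible of it).
- bot.regions_of(camera, thing): "region" (400x640 bool, what is visible of it) and "box" ([left, top, right, bottom] in pixels, round what is visible of it).
- bot.place_of(camera, thing): "at" ([row, column] in pixels: a listed point, or the origin of a listed thing).
The state is a dict: "t": time; "qpos": joint angles; "qd": joint speeds; "joint_torque": joint torques, N m; "ee_pos": TCP position; "tcp_rot": TCP orientation; "contact_force": force on the tool from outside, world axes, zero at the start; "moment": the same for the moment, N m; "opening": finger opening in m.
Only numpy, scipy, OpenCV 4.12 (cv2) and the standard library are available. Lean on these libraries where they do the work, as an engineer would, in place of code of your own. Each camera call takes 0.05 s, during which the arm holds its last target. There are 200 camera calls.

## Working session

There is one attempt and no reset: what is moved stays moved. The work goes in short steps, Python scripts to look and compute and a shell command to move; the robot and the scene stay as the last step left them, time stands still between calls to the robot, and variables do not carry over. Pictures are saved under pics/ and viewed, about 8 in all and at most 12, crops included, and the job is handed in when it is done.

```bash
mkdir -p pics; cat > h.py <<'E'
import numpy as np, cv2
from plant import bot
def cam(f):
    R=cv2.Rodrigues(np.array(f["rvec"],float))[0]; return np.array(f["intrinsics"]),R,np.array(f["tvec"],float).ravel()
def ray(f,u,v):
    K,R,t=cam(f); d=R.T@np.linalg.inv(K)@[u,v,1]; return -R.T@t,d
def atz(f,u,v,z):
    o,d=ray(f,u,v); return o+d*(z-o[2])/d[2]
def proj(f,p):
    K,R,t=cam(f); q=K@(R@np.array(p,float)+t); return q[:2]/q[2]
def wristframe(f,s):
    T=np.eye(4);T[:3,:3]=s["tcp_rot"];T[:3,3]=s["ee_pos"]
    W=np.linalg.inv(T@np.array(f["T_tool_cam"])); f["rvec"]=cv2.Rodrigues(W[:3,:3])[0]; f["tvec"]=W[:3,3]; return f
def save(n,p): cv2.imwrite("pics/"+n,cv2.cvtColor(p,cv2.COLOR_RGB2BGR))
E
python3 - <<'E'
from h import *
s=bot.sense(); print(s)
for c in ("top","side","wrist"):
    f=bot.grab_frame(c); 
    if c=="wrist": f=wristframe(f,s)
    save(c+"0.png",f["pixels"])
    print(c,ray(f,320,200))
    for th in ("release_rod","wide_box_mouth"):
        for r in bot.place_of(c,th)[:4]:
            v,u=r["at"]; z=.1 if th=="release_rod" else .11
            print(c,th,round(r["confidence"],2),np.round([u,v]),np.round(atz(f,u,v,z),4))
    for th in ("wide_box_tray","narrow_box_tray"):
        for r in bot.recognise(c,th)[:4]: print(c,th,round(r["confidence"],2),np.round(r["box"]))
E
```

```text
{'t': 0.0, 'qpos': array([-7.65080268e+01,  2.18401337e+01,  7.43847341e+01, -1.42792399e-03,
        8.38574726e+01, -1.23357920e+01]), 'qd': array([-0.03969998, -0.01513084,  0.00691411,  0.01938509,  0.01142916,
       -0.02760561]), 'joint_torque': array([-1.88029117e-03, -4.48477471e+01, -2.31279999e+01, -3.07328919e-04,
        4.75034714e-03, -6.91183729e-06]), 'ee_pos': array([ 0.23953909, -0.49477193,  0.23071992]), 'tcp_rot': array([[ 9.00106636e-01,  4.35669501e-01, -3.59386192e-04],
       [ 4.35669557e-01, -9.00105605e-01,  1.39166936e-03],
       [ 2.82822369e-04, -1.40922445e-03, -9.99998967e-01]]), 'contact_force': array([-0.46464273, -0.94933664,  0.21925224]), 'moment': array([-0.03651152,  0.00273259, -0.01262415]), 'opening': 0.08544254147842041}
top (array([ 0.28691823, -0.01009768,  1.10265996]), array([ 0.19212536,  0.04354238, -0.98049268]))
top release_rod 0.61 [462. 194.] [ 0.5501 -0.2667  0.1   ]
top wide_box_mouth 0.98 [314. 163.] [0.5595 0.0612 0.11  ]
top wide_box_tray 0.61 [271. 205. 332. 225.]
top narrow_box_tray 0.81 [197. 164. 239. 180.]
top narrow_box_tray 0.42 [163. 295. 183. 302.]
side (array([0.41466889, 0.75334532, 0.84129565]), array([ 0.05120133, -0.71960564, -0.69293208]))
side release_rod 0.47 [299. 140.] [ 0.5519 -0.2623  0.1   ]
side wide_box_mouth 0.86 [278. 217.] [0.5628 0.0622 0.11  ]
side wide_box_tray 0.83 [318. 211. 330. 267.]
side narrow_box_tray 0.69 [281. 284. 291. 337.]
side narrow_box_tray 0.45 [319. 210. 328. 266.]
side narrow_box_tray 0.44 [426. 333. 427. 334.]
wrist (array([ 0.31554356, -0.45891278,  0.37329271]), array([-0.28619745, -0.15713271, -0.94534453]))
```

View pics/top0.png

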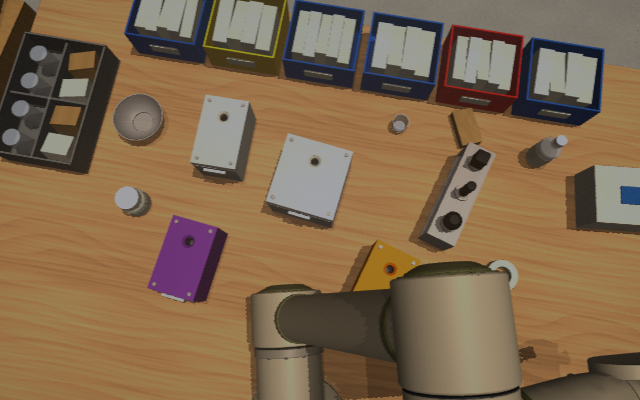

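View pics/side0.png

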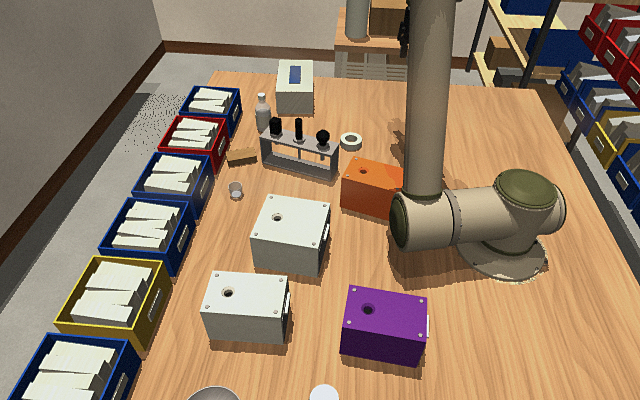

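The top view shows the stand tools at about (480,158), (466,188) and (452,222). The wide white box hole is at (314,161), and the narrow white box's at (223,117). The purple and orange boxes are decoys.

Candidates for the rod are the square handle (side 276,125), the plain one (side 299,130) and the bulging one (side 322,137). I choose the middle, plain one and will check it in a close crop.

```bash
python3 - <<'E'
from h import *
T=bot.grab_frame("top");S=bot.grab_frame("side")
a=cv2.resize(T["pixels"][130:260,410:510],(400,520),interpolation=3)
b=cv2.resize(S["pixels"][105:185,250:350],(400,320),interpolation=3)
m=np.zeros((520,800,3),np.uint8);m[:,:400]=a;m[:320,400:]=b;save("crop1.png",m)
def tri(p,q):
    o,d=ray(T,*p);e,g=ray(S,*q);A=np.stack([d,-g],1);k=np.linalg.lstsq(A,e-o,rcond=None)[0];return (o+d*k[0]+e+g*k[1])/2,np.linalg.norm(o+d*k[0]-e-g*k[1])
print(tri((462,194),(299,140)),tri((314,163),(278,217)))
c=[atz(T,*p,.11) for p in((289,135),(352,152),(328,222),(267,206))]
print(np.round(c,3)); 
for i in range(4):
    d=c[(i+1)%4]-c[i];print(np.linalg.norm(d),np.degrees(np.arctan2(d[1],d[0])))
for p in ((466,150),(493,150),(444,245),(422,238)): print(atz(T,*p,.1))
E
```

```text
(array([ 0.55247889, -0.26852405,  0.09610347]), np.float64(0.0023998188613701984)) (array([0.56214117, 0.0613884 , 0.10824941]), np.float64(0.00291728363788004))
[[ 0.614  0.127  0.11 ]
 [ 0.599 -0.016  0.11 ]
 [ 0.437  0.009  0.11 ]
 [ 0.449  0.143  0.11 ]]
0.14400453848258687 -95.70653443194838
0.1637379626088866 171.19609873570377
0.13495467733111366 85.16211572922457
0.1655448536846649 -5.631038742733578
[ 0.65102108 -0.26447565  0.1       ]
[ 0.66147092 -0.32350013  0.1       ]
[ 0.43314949 -0.24254632  0.1       ]
[ 0.43983823 -0.19442493  0.1       ]
```

View pics/crop1.png

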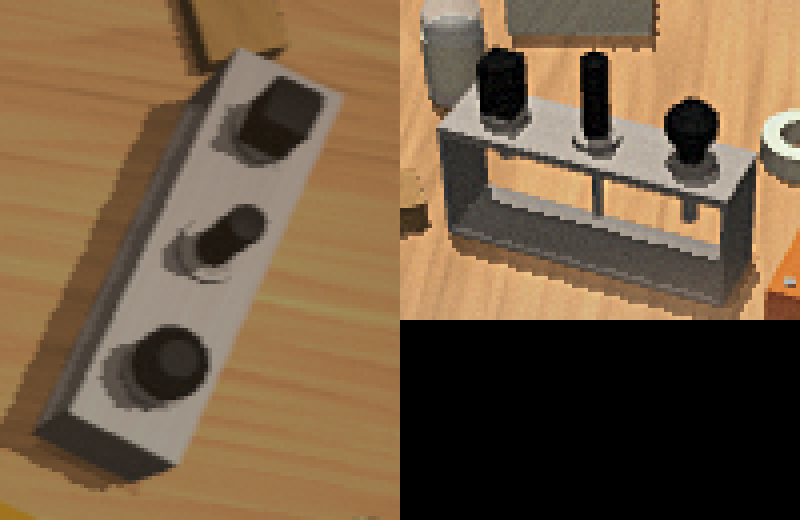

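The middle tool is the plain thin one: its collar is near (0.551,-0.267), and the stand axis is at about -16.5°. I'll go above it with the jaws opening across the stand.

```bash
R='[[0,0,0],[0.38,-0.071,0],1]'
python3 -m handwheel '[[[0,0,0],[0.38,-0.071,0],1],[[0,0,0],[0.38,-0.071,0],1],[[0,0,0],[0.38,-0.071,0],1],[[0,0,0],[0.38,-0.071,0],1],[[0,0,0],[0.38,-0.071,0],1]]' 60
python3 -m handwheel '[[[0,0,0],[0.38,-0.071,0],1],[[0,0,0],[0.38,-0.071,0],1],[[0,0,0],[0.38,-0.071,0],1],[[0,0,0],[0.38,-0.071,0],1],[[0,0,0],[0.38,-0.071,0],1]]' 60
python3 -m handwheel '[[[0,0,0.039],[0,0,0],1],[[0,0,0.039],[0,0,0],1],[[0,0,0.039],[0,0,0],1],[[0,0,0.039],[0,0,0],1],[[0,0,0.039],[0,0,0],1]]' 60
python3 -m handwheel '[[[0,0,0.039],[0,0,0],1],[[0,0,0],[0,0,0],1],[[0,0,0],[0,0,0],1]]' 60
python3 - <<'E'
from h import *
s=bot.sense();f=wristframe(bot.grab_frame("wrist"),s);save("w1.png",f["pixels"]);print(s["ee_pos"],s["tcp_rot"],s["qpos"])
for r in bot.place_of("wrist","release_rod"):
    v,u=r["at"];print(r,atz(f,u,v,.1))
for z in (.1,.17): print(proj(f,[.551,-.266,z]))
E
```

```text
t: 1.27
ee_pos: [0.3964, -0.379, 0.2315]
tcp_rot: [[0.9, 0.435, 0.0], [0.435, -0.9, -0.0], [0.0, 0.0, -1.0]]
contact_force: [1.0, -0.7, 0.7]
opening: 0.0855
t: 1.68
ee_pos: [0.5521, -0.2641, 0.2314]
tcp_rot: [[0.9, 0.436, 0.0], [0.436, -0.9, -0.0], [0.0, 0.0, -1.0]]
contact_force: [0.4, -1.2, -0.7]
opening: 0.0856
t: 2.1
ee_pos: [0.5508, -0.2655, 0.2312]
tcp_rot: [[0.986, -0.167, -0.0], [-0.167, -0.986, 0.0], [-0.0, -0.0, -1.0]]
contact_force: [-0.1, 0.0, 0.0]
opening: 0.0851
t: 2.35
ee_pos: [0.5507, -0.2656, 0.2313]
tcp_rot: [[0.961, -0.277, -0.0], [-0.277, -0.961, 0.0], [-0.0, -0.0, -1.0]]
contact_force: [1.0, -0.0, 0.6]
opening: 0.0853
[ 0.55071478 -0.26557698  0.23127996] [[ 9.60876055e-01 -2.76978701e-01 -8.02450726e-05]
 [-2.76978698e-01 -9.60876058e-01  5.20361580e-05]
 [-9.15184764e-05 -2.77741225e-05 -9.99999995e-01]] [-3.68251146e+01  2.81040444e+01  6.38815114e+01 -3.69407966e-04
  8.80199116e+01  6.92548647e+01]
{'at': [181.6, 316.8], 'confidence': 0.82} [ 0.55609887 -0.26973078  0.1       ]
[314.18091517 188.4571125 ]
[314.29721521 220.51277459]
```

View pics/w1.png

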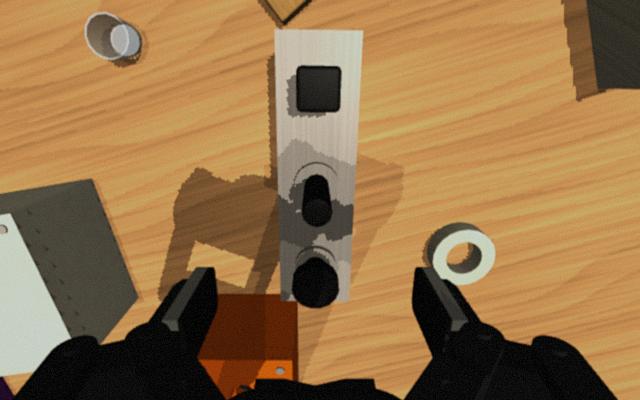

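Handle top is at (317,212), about 6 mm further along tool x than assumed. I'll correct for that, descend and grip.

```bash
python3 -m handwheel '[[[0,0,0],[0.06,0.025,0],1],[[0,0,0],[0,0,0.3],1],[[0,0,0],[0,0,0.3],1],[[0,0,0],[0,0,0.25],1],[[0,0,0],[0,0,0.2],1]]' 60
python3 -m handwheel '[[[0,0,0],[0,0,0],-1],[[0,0,0],[0,0,0],-1],[[0,0,0],[0,0,0],-1],[[0,0,0],[0,0,0],-1],[[0,0,0],[0,0,0],-1]]' 60
python3 -m handwheel '[[[0,0,0],[0,0,0],-1],[[0,0,0],[0,0,0],-1],[[0,0,0],[0,0,0],-1],[[0,0,0],[0,0,0],-1],[[0,0,0],[0,0,0],-1]]' 60
```

```text
t: 2.87
ee_pos: [0.5556, -0.2696, 0.1241]
tcp_rot: [[0.96, -0.279, -0.002], [-0.279, -0.96, 0.001], [-0.002, -0.001, -1.0]]
contact_force: [-0.4, 0.1, -0.4]
opening: 0.0855
t: 3.28
ee_pos: [0.5563, -0.27, 0.1278]
tcp_rot: [[0.96, -0.28, 0.002], [-0.28, -0.96, -0.002], [0.002, 0.001, -1.0]]
contact_force: [0.3, 0.9, 0.2]
opening: 0.0254
t: 3.7
ee_pos: [0.5562, -0.2699, 0.1274]
tcp_rot: [[0.96, -0.28, 0.002], [-0.28, -0.96, -0.001], [0.002, 0.001, -1.0]]
contact_force: [0.1, 0.5, 6.2]
opening: 0.0185
```

Gripped. Lifting straight out, slowly at first.

```bash
python3 -m handwheel '[[[0,0,0],[0,0,-0.15],-1],[[0,0,0],[0,0,-0.25],-1],[[0,0,0],[0,0,-0.3],-1],[[0,0,0],[0,0,-0.35],-1],[[0,0,0],[0,0,-0.35],-1]]' 60
python3 -m handwheel '[[[0,0,0],[0,0,0],-1],[[0,0,0],[0,0,0],-1],[[0,0,0],[0,0,0],-1]]' 60
python3 - <<'E'
from h import *
s=bot.sense();f=wristframe(bot.grab_frame("wrist"),s)
S=bot.grab_frame("side"); p=s["ee_pos"]
m=np.zeros((400,800,3),np.uint8)
c=proj(S,p-[0,0,.03]).astype(int);print("side tcp",proj(S,p),"tip expected",proj(S,p-[0,0,.097]),c)
m[:,400:]=cv2.resize(S["pixels"][max(c[1]-50,0):max(c[1]-50,0)+100,c[0]-50:c[0]+50],(400,400))
m[:,:400]=f["pixels"][:, 120:520];save("lift.png",m)
print(p,proj(f,p),proj(f,p-[0,0,.0274]),proj(f,p-[0,0,.0974]))
E
```

```text
t: 4.12
ee_pos: [0.5554, -0.2693, 0.2676]
tcp_rot: [[0.96, -0.28, -0.001], [-0.28, -0.96, 0.001], [-0.001, -0.0, -1.0]]
contact_force: [0.2, 0.2, -0.5]
opening: 0.0187
t: 4.37
ee_pos: [0.5555, -0.2694, 0.2653]
tcp_rot: [[0.96, -0.281, -0.001], [-0.281, -0.96, 0.001], [-0.002, -0.001, -1.0]]
contact_force: [0.4, -0.9, -0.3]
opening: 0.0182
side tcp [297.18047359  87.86452799] tip expected [297.92368522 118.95295118] [297  97]
[ 0.55545335 -0.26943517  0.2653282 ] [313.79217967 270.82602752] [313.82044138 244.72333831] [313.86648232 202.19963773]
```

View pics/lift.png

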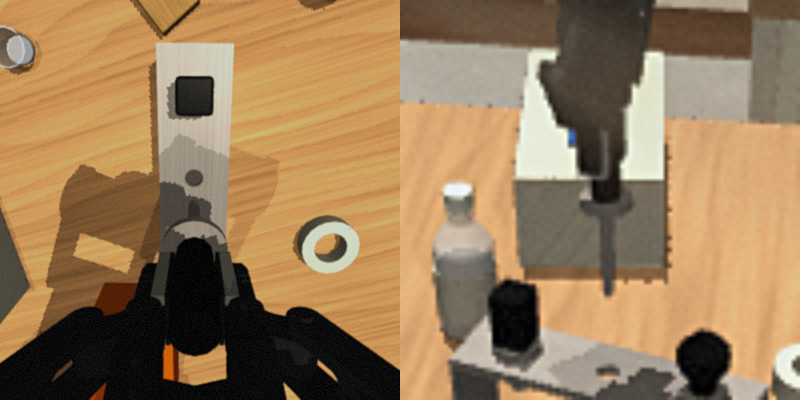

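The rod hangs straight, and its tip is where expected (side ≈(299,120) seen, (298,119) expected). Next, over the wide box.

```bash
python3 -m handwheel '[[[0,0,0],[-0.043,-0.16,0],-1],[[0,0,0],[-0.086,-0.32,0],-1],[[0,0,0],[-0.086,-0.32,0],-1],[[0,0,0],[-0.086,-0.32,0],-1],[[0,0,0],[-0.086,-0.32,0],-1]]' 60
python3 -m handwheel '[[[0,0,0],[-0.086,-0.32,0],-1],[[0,0,0],[-0.086,-0.32,0],-1],[[0,0,0],[-0.086,-0.32,0],-1],[[0,0,0],[-0.086,-0.32,0],-1],[[0,0,0],[-0.086,-0.32,0],-1]]' 60
python3 -m handwheel '[[[0,0,0],[-0.043,-0.16,0],-1],[[0,0,0],[0,0,0],-1],[[0,0,0],[0,0,0],-1],[[0,0,0],[0,0,0],-1]]' 60
cat > look.py <<'E'
from h import *
import sys
s=bot.sense();f=wristframe(bot.grab_frame("wrist"),s);p=s["ee_pos"];save(sys.argv[1],f["pixels"])
print(p); 
for r in bot.place_of("wrist","wide_box_mouth"):
    v,u=r["at"];print("wrist",r,atz(f,u,v,.11))
print("tip px",proj(f,p-[0,0,.0974]))
for c in("top","side"):
    F=bot.grab_frame(c)
    for r in bot.place_of(c,"wide_box_mouth"):
        v,u=r["at"];print(c,r,atz(F,u,v,.11))
    print("tip px",proj(F,p-[0,0,.0974]))
    if c=="side":
        x,y=proj(F,p-[0,0,.1]).astype(int); save("s_"+sys.argv[1],cv2.resize(F["pixels"][y-50:y+50,x-50:x+50],(500,500)))
E
python3 look.py w2.png
```

```text
t: 4.88
ee_pos: [0.5584, -0.1183, 0.2654]
tcp_rot: [[0.96, -0.281, -0.002], [-0.281, -0.96, 0.001], [-0.002, -0.0, -1.0]]
contact_force: [0.9, 0.1, -0.9]
opening: 0.0188
t: 5.3
ee_pos: [0.5618, 0.0474, 0.2655]
tcp_rot: [[0.96, -0.28, -0.002], [-0.28, -0.96, 0.0], [-0.002, 0.0, -1.0]]
contact_force: [0.9, 0.4, 0.3]
opening: 0.0187
t: 5.63
ee_pos: [0.5627, 0.0613, 0.2658]
tcp_rot: [[0.96, -0.281, -0.001], [-0.281, -0.96, -0.0], [-0.001, 0.0, -1.0]]
contact_force: [-0.3, -0.5, -0.3]
opening: 0.0183
[0.56274732 0.06127332 0.26581512]
wrist {'at': [177.5, 315.1], 'confidence': 0.71} [0.56530062 0.05922585 0.11      ]
tip px [313.73298663 202.27925946]
tip px [313.63825189 154.04929543]
side {'at': [217.0, 275.0], 'confidence': 0.78} [0.57036558 0.06331475 0.11      ]
tip px [276.94079871 198.92547757]
```

View pics/w2.png

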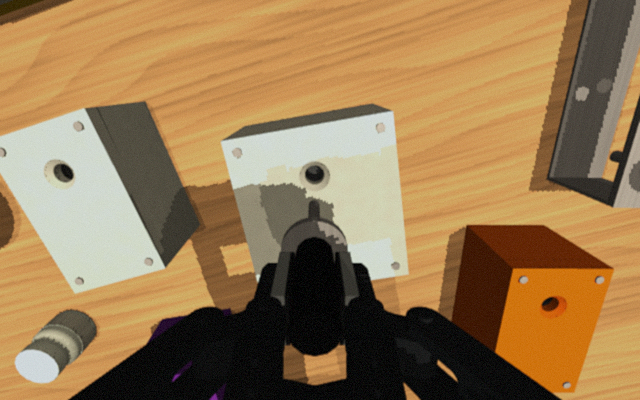

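Wrist view: the mouth is at (315,175), the narrow white box is at left (62,172), and the tip is at about (314,202), as predicted. I'll shift 4 mm, go down to 15 mm above the mouth and look again.

```bash
python3 -m handwheel '[[[0,0,0],[0.04,0.005,0.1],-1],[[0,0,0],[0,0,0.15],-1],[[0,0,0],[0,0,0.15],-1],[[0,0,0],[0,0,0],-1],[[0,0,0],[0,0,0],-1]]' 60
python3 look.py w3.png
python3 - <<'E'
import cv2,numpy as np
a=cv2.imread("pics/w3.png")[130:260,250:380];b=cv2.imread("pics/s_w3.png")
cv2.imwrite("pics/m3.png",np.hstack([cv2.resize(a,(400,400),interpolation=3),cv2.resize(b,(400,400))]))
E
```

```text
t: 6.35
ee_pos: [0.5666, 0.0598, 0.2256]
tcp_rot: [[0.96, -0.281, -0.002], [-0.281, -0.96, 0.0], [-0.002, 0.0, -1.0]]
contact_force: [0.3, 0.3, -0.7]
opening: 0.0189
[0.56660152 0.05981926 0.22557812]
wrist {'at': [194.5, 313.2], 'confidence': 0.83} [0.56673874 0.06022354 0.11      ]
tip px [313.74507876 202.17430958]
tip px [315.04750116 157.94310882]
side {'at': [215.2, 275.7], 'confidence': 0.66} [0.56966379 0.05723664 0.11      ]
tip px [276.36696974 210.71642451]
```

View pics/m3.png

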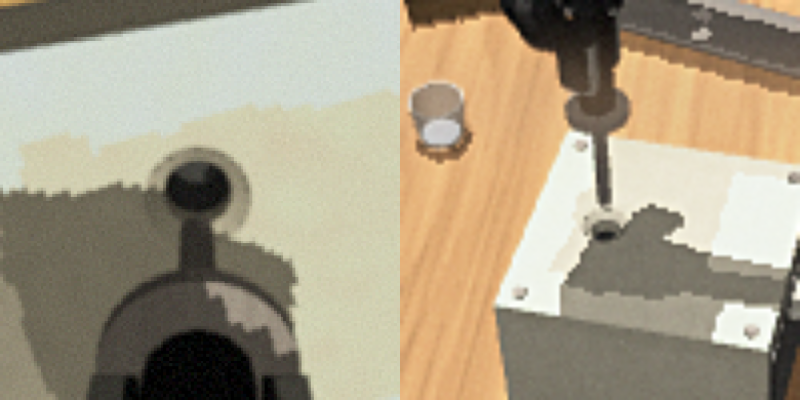

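The tip is centred over the mouth in both views. Going down to about 35 mm deep.

```bash
python3 -m handwheel '[[[0,0,0],[0,0,0.1],-1],[[0,0,0],[0,0,0.1],-1],[[0,0,0],[0,0,0.05],-1],[[0,0,0],[0,0,0],-1]]' 60
python3 -m handwheel '[[[0,0,0],[0,0,0.1],-1],[[0,0,0],[0,0,0.1],-1],[[0,0,0],[0,0,0.08],-1],[[0,0,0],[0,0,0],-1],[[0,0,0],[0,0,0],-1]]' 60
```

```text
t: 6.98
ee_pos: [0.566, 0.0601, 0.1994]
tcp_rot: [[0.96, -0.281, -0.003], [-0.281, -0.96, 0.0], [-0.003, 0.001, -1.0]]
contact_force: [0.1, 0.4, 0.4]
opening: 0.0185
t: 7.4
ee_pos: [0.5665, 0.06, 0.1728]
tcp_rot: [[0.96, -0.281, -0.001], [-0.281, -0.96, 0.0], [-0.001, 0.0, -1.0]]
contact_force: [-0.1, -0.5, -0.1]
opening: 0.0189
```

No side force, and the tip is 35 mm deep. Now the slow push through the plunger to about 58 mm (TCP z ≈0.149).

```bash
python3 -m handwheel '[[[0,0,0],[0,0,0.03],-1],[[0,0,0],[0,0,0.03],-1],[[0,0,0],[0,0,0.03],-1],[[0,0,0],[0,0,0.03],-1],[[0,0,0],[0,0,0.03],-1]]' 60
python3 -m handwheel '[[[0,0,0],[0,0,0.03],-1],[[0,0,0],[0,0,0.03],-1],[[0,0,0],[0,0,0.03],-1],[[0,0,0],[0,0,0],-1],[[0,0,0],[0,0,0],-1]]' 60
```

```text
t: 7.82
ee_pos: [0.5672, 0.0599, 0.1593]
tcp_rot: [[0.96, -0.281, 0.002], [-0.281, -0.96, -0.0], [0.002, -0.0, -1.0]]
contact_force: [-0.9, 0.1, 8.9]
opening: 0.0186
t: 8.23
ee_pos: [0.5672, 0.06, 0.1503]
tcp_rot: [[0.96, -0.28, 0.002], [-0.28, -0.96, -0.0], [0.002, -0.0, -1.0]]
contact_force: [-0.5, -0.3, 7.3]
opening: 0.0188
```

Force fits about 54–57 mm. I'll add 2 mm for certainty and check the tray.

```bash
python3 -m handwheel '[[[0,0,0],[0,0,0.02],-1],[[0,0,0],[0,0,0],-1],[[0,0,0],[0,0,0],-1],[[0,0,0],[0,0,0],-1],[[0,0,0],[0,0,0],-1]]' 60
python3 -m handwheel '[[[0,0,0],[0,0,0],-1],[[0,0,0],[0,0,0],-1],[[0,0,0],[0,0,0],-1],[[0,0,0],[0,0,0],-1],[[0,0,0],[0,0,0],-1]]' 60
python3 - <<'E'
from h import *
S=bot.grab_frame("side");save("s4.png",cv2.resize(S["pixels"][150:350,180:480],(750,500)))
E
```

```text
t: 8.65
ee_pos: [0.5672, 0.0599, 0.1485]
tcp_rot: [[0.96, -0.28, 0.003], [-0.28, -0.96, -0.0], [0.003, -0.0, -1.0]]
contact_force: [-1.6, -0.1, 6.7]
opening: 0.0184
t: 9.07
ee_pos: [0.5672, 0.06, 0.1486]
tcp_rot: [[0.96, -0.28, 0.003], [-0.28, -0.96, -0.0], [0.003, -0.0, -1.0]]
contact_force: [-0.9, -0.3, 8.4]
opening: 0.0189
```

View pics/s4.png

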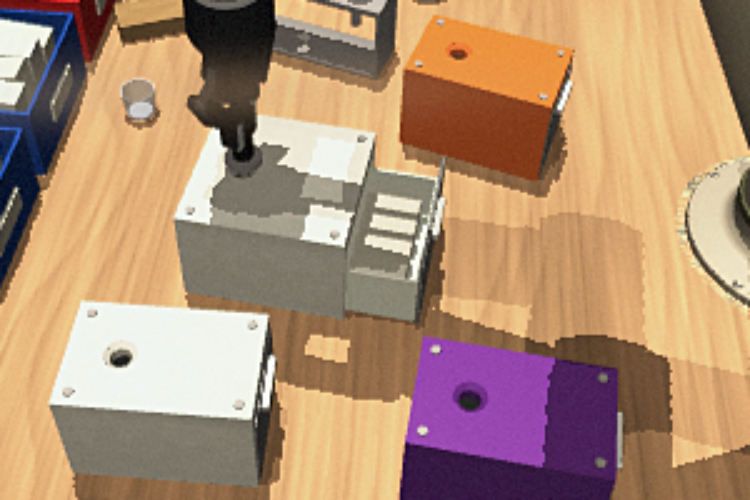

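The wide tray is out (crop 400,240), and the narrow (bottom left) is shut. I'll ease the plunger back to about 42 mm, then let go.

```bash
python3 -m handwheel '[[[0,0,0],[0,0,-0.04],-1],[[0,0,0],[0,0,-0.04],-1],[[0,0,0],[0,0,-0.04],-1],[[0,0,0],[0,0,-0.04],-1],[[0,0,0],[0,0,0],-1]]' 60
python3 -m handwheel '[[[0,0,0],[0,0,0],-1],[[0,0,0],[0,0,0],0],[[0,0,0],[0,0,0],0],[[0,0,0],[0,0,0],0],[[0,0,0],[0,0,0],0]]' 20
python3 -m handwheel '[[[0,0,0],[0,0,0],0.5],[[0,0,0],[0,0,0],0.5],[[0,0,0],[0,0,0],0.5],[[0,0,0],[0,0,0],0.5]]'
python3 - <<'E'
from h import *
S=bot.grab_frame("side");s=bot.sense();f=bot.grab_frame("wrist")
m=np.hstack([cv2.resize(S["pixels"][150:250,230:330],(400,400)),f["pixels"][:,120:520]]);save("m5.png",m)
E
```

```text
t: 9.53
ee_pos: [0.567, 0.06, 0.1643]
tcp_rot: [[0.96, -0.28, 0.001], [-0.28, -0.96, -0.0], [0.001, -0.0, -1.0]]
contact_force: [-0.4, -0.5, 3.8]
opening: 0.0186
t: 9.95
ee_pos: [0.5665, 0.06, 0.1629]
tcp_rot: [[0.96, -0.281, -0.001], [-0.281, -0.96, 0.0], [-0.001, 0.0, -1.0]]
contact_force: [-0.4, 0.0, -0.1]
opening: 0.043
t: 10.28
ee_pos: [0.5667, 0.06, 0.1633]
tcp_rot: [[0.96, -0.28, -0.0], [-0.28, -0.96, 0.0], [-0.0, 0.0, -1.0]]
contact_force: [0.7, -0.5, 0.3]
opening: 0.0638
```

View pics/m5.png

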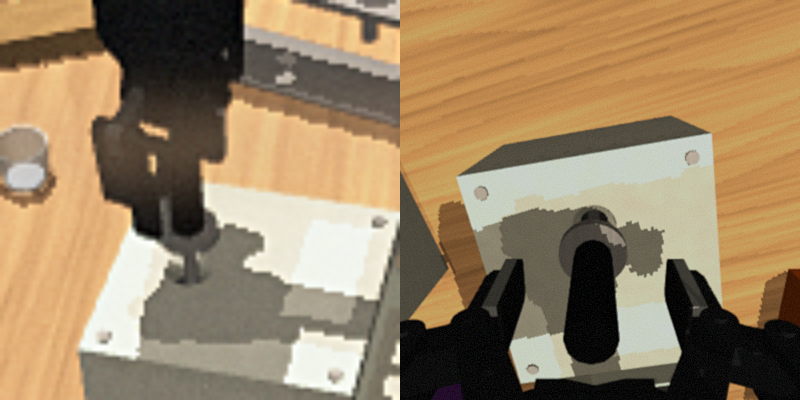

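The rod stands in the hole with a slight lean, and the fingers are clear on both sides. Raising straight up.

```bash
python3 -m handwheel '[[[0,0,0],[0,0,-0.1],0.6],[[0,0,0],[0,0,-0.2],0.6],[[0,0,0],[0,0,-0.25],0.6],[[0,0,0],[0,0,-0.3],0.6],[[0,0,0],[0,0,-0.3],0.6]]'
python3 -m handwheel '[[[0,0,0],[0,0,-0.2],0.6],[[0,0,0],[0,0,0],0.6],[[0,0,0],[0,0,0],0.6],[[0,0,0],[0,0,0],0.6]]'
python3 - <<'E'
from h import *
S=bot.grab_frame("side");f=bot.grab_frame("wrist")
m=np.hstack([cv2.resize(S["pixels"][150:350,200:360],(400,500)),cv2.copyMakeBorder(f["pixels"][:,120:520],0,100,0,0,0)]);save("m6.png",m)
E
```

```text
t: 10.8
ee_pos: [0.5663, 0.0601, 0.2803]
tcp_rot: [[0.96, -0.281, -0.0], [-0.281, -0.96, -0.0], [-0.0, 0.0, -1.0]]
contact_force: [0.9, -0.8, -0.3]
opening: 0.0681
t: 11.13
ee_pos: [0.5663, 0.06, 0.2977]
tcp_rot: [[0.96, -0.28, -0.001], [-0.28, -0.96, 0.0], [-0.001, 0.0, -1.0]]
contact_force: [0.0, -0.2, -0.5]
opening: 0.0684
```

View pics/m6.png

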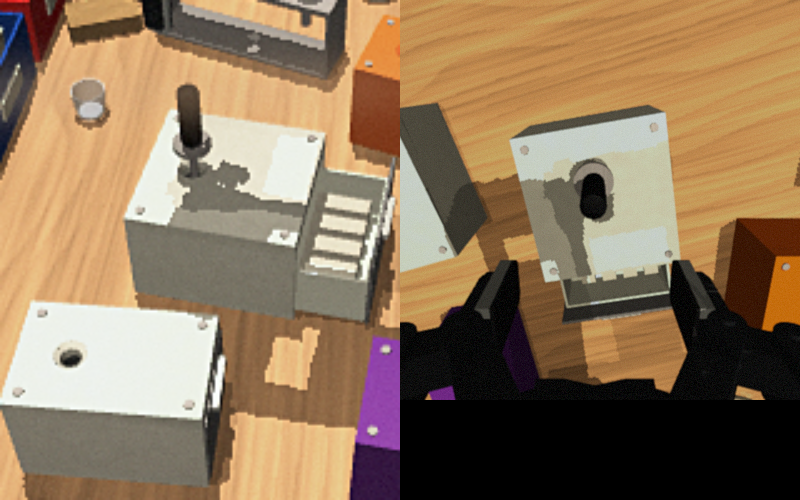

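The rod stands free in the wide box's hole, the wide tray is out, the narrow box is shut and the gripper is clear. Handing in.

```bash
python3 -c "
from plant import bot
print(bot.finish_job())"
```

```text
the job is handed in; nothing more can be done
None
```

The wide lockbox's tray is out, the rod is standing in its hole and released, and the narrow lockbox is still shut. I handed the job in at about 11.2 s.

- **What I did:** I took the middle, plain-handled rod from the stand and pushed it about 58–59 mm down the hole, where the push force was about 8 N. The tray sprang out. I then eased the rod back to about 43 mm before letting go and raised the gripper clear.
- **Last checks:** The final side and wrist pictures show the rod free in the hole with a slight lean, the tray out, and nothing touching the robot. The contact force read about 0 N.
- **What disagreed:** The network's estimates of the hole position from the fixed cameras differed from the wrist camera's by up to about 5 mm. I went with the wrist view, and the rod went in with no noticeable side force. The plunger force read 6.7–8.4 N, which alone would suggest a slightly shallower push (52–58 mm) than the measured position did.

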